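# Clamp a valve block with a tab-lock knob

### The job

Stand the tall valve block lengthwise in the clamping fixture, between the jaw and the back stop. Then pinch both release tabs of the fixture's knob, turn it clockwise by feel until the block is pressed against the back stop with about 15 N (finally 8 to 23 N; more than 30 N at any time would mark the soft alloy), and let go so that the tabs spring out and keep it clamped. Leave the low block and the piston where they are.

Things in the scene. Friction and masses are not known exactly. Their poses are not given: they have to be found in the camera images.
- valve_block: The work piece: plain aluminium block standing on the bench, 34 mm (its x) by 50 mm (its y) by 40 mm high, 0.13 to 0.27 kg, two large and two small dark bores in its top. Origin: centre of its underside, z up. The same either way round.
- fixture: Steel clamping fixture, fixed; origin on the bench surface, z up; y is the clamping axis, from the knob to the back stop. Base plate 110 (x) by 254 mm (y -140 to 114), top 12 mm above the bench. Grey knob housing 100 by 100 mm about y = -85 mm, top at z = 50 mm. Jaw 30 mm wide with a brass nose 24 mm wide, tops at most z = 46 mm; with the knob at 0 the nose's face is at y = -12 mm.
- stop_zone (a point): Mark on the fixture (fixture x = 0, y = 52, z = 31 mm) in the middle of where the face of the steel back stop can be. The stop (30 mm wide, top at z = 49 mm) has been screwed to some setting and stays there: its face is anywhere from fixture y = 46 to 58 mm, not reported, so the first gap for the block is 58 to 70 mm. Its grey bracket, 50 mm wide, y = 90 to 112 mm, reaches z = 62 mm.
- seat (a point): Point on the top of the fixture's base plate, at fixture x = 0, y = 17 mm, z = 12 mm; axes as the fixture's. With the block's underside centred here and its y axis along the fixture's y (either way round) it stands clear of nose and stop by 4 mm or more; clamped, it slides with the jaw up to the back stop. Keep it within 10 mm of fixture x = 0.
- jaw: Jaw carriage, origin on the fixture's axis at the free face of the nose, 13 mm above the bench; moves to the fixture's +y by 17 mm per radian of the knob. Its nose is on a spring of 4.5 N per mm (8 mm travel): once the block is against the stop each 0.1 rad more adds about 7.6 N. A force F on the block loads the knob with F x 0.017 m (0.26 N m at 15 N) plus about 0.03 N m of friction.
- knob (a joint): Knob angle in rad, 0 at the start (jaw open), grows clockwise seen from above, to 1.45 at most. Locked unless both tabs are pressed in; the lock has notches every 0.095 rad, and on letting go between two of them the knob settles into one of the two. The block is gripped rightly somewhere between 0.55 and 1.45 rad, depending on the back stop.
- knob_grip (a point): Point on the knob's vertical axis at mid height of the tabs, 86 mm above the bench, at fixture x = 0, y = -85 mm. Its y axis is the line through the two tabs and turns with the knob (with the knob at 0 it is the fixture's y). The knob: black hub 42 mm across, top 102 mm above the bench, on a black skirt 92 mm across, top at 58 mm.
- tab_a (a joint): Inward travel of the tab on the knob's +y side, in m: 0 out, 0.007 pressed home; freed from about 0.0015. Tab: grey, 18 mm wide, 24 mm high (74 to 98 mm above the bench), flat outer face with thin ribs. The outer faces of the two tabs are 60 mm apart when out, 46 mm when pressed home. Spring: 10 N out to 14 N home on each tab.
- tab_b (a joint): The same for the tab on the knob's -y side.
- low_block: Bystander: aluminium block 34 by 36 mm, only 20 mm high, one bore in its top. Origin: centre of its underside.
- piston: Bystander: round steel piston, 40 mm across and 34 mm high. Origin: centre of its underside.
Things that resemble listed ones, but are neither listed nor needed, are in the scene too. What is shaped like the valve_block but pink or yellow is not meant.

How it is judged:
By the outcome, as a careful person would: the job done as asked, in the order asked, and still so for the second after the job is handed in, with the robot touching nothing.
It also fails if it takes over 61 s, if anything falls off the work surface, if the arm or the gripper's body presses on something with over 40 N, if the wrist force passes 120 N, or if a joint passes its speed limit or range.

### The arm

A 7-joint arm with a two-finger parallel gripper is mounted at the origin on the work surface. World frame = base frame: x ahead of the robot, y to its left, z up, the work surface at z = 0. Lengths are in mm, angles in rad, forces in N, time in s.
With the tool pointing down it reaches from about 425 to 925 mm from the base axis. Payload 6.8 kg.
Tool frame: the origin (TCP) lies at the very end of the fingers, on their centre line; the grasp point (between the pads) lies 19 mm behind it; z points along the fingers, y is the line along which they close (so a half turn about z gives the same grasp; the last joint's range is limited). The gripper opens to 85 mm and grips with 20 to 120 N. Pads are 22 mm wide; open, the fingers measure 114 mm over their backs; the gripper's body (76 mm by 85 mm) begins 54 mm behind the grasp point. The pads swing forward as they close: fully open they stand 13 mm farther back than shut.
Start: joints at [-1.44, 0.477, 0.022, 1.555, -0.011, 1.109, -0.083], TCP at [159.657, 655.863, 231.308] pointing down, gripper open.
Joint ranges: [-2.96, 2.96], [-0.34, 2.1], [-1.41, 1.46], [0.24, 2.44], [-1.37, 4.51], [0.17, 1.92], [-2.96, 2.96]. Speed limits (rad/s): [2.39, 2.39, 3.14, 3.14, 3.14, 3.14, 3.14].

### API

Orientations are given as a rotation vector (axis times angle).
In Python, from workcell import env, optics gives the robot as it stands.
- The arm moves only by the shell command python3 -m pendant 'ROWS' [FORCE]. ROWS is a JSON object of lists of equal length, an entry for each row: "translation": the shift along the tool's x, y, z in mm, a list of three; "turn": the turn about the tool's z in rad; "gripper": the gripper's target within -1 to 1 (shut at 1, half-way at 0, fully open at -1). In form: {"translation": [[dx, dy, dz], ...], "turn": [turn, ...], "gripper": [gripper, ...]}. A call has 1 to 12 rows; each row shifts and turns the commanded pose from where the row before left it, along the tool's axes as they then stand; what a row does not reach is not made up. A row lasts 1/10 s, in which the tool goes at most 50 mm and 8.59 degrees, less where a joint would pass 70% of its speed; a pose out of reach is approached as far as the arm can. A call is refused whole if a number of a shift passes 50 or a number of a turn 0.15, either way. A call with a gripper value outside its range is refused whole. The fingers move at their own pace and stop on an object; FORCE is the grip in N (left out, the last holds). Time passes only in rows, so rows that do not move let the fingers close. It gives the time, the measured TCP pose, the force, the opening and the grip force at its end, in the units of the state.
- env.sense(): the state, without advancing time (a new reading comes with each control period).
- optics.get_image(name): name is "scene" or "top" or "wrist"; returns a dict with "pixels" (420x560x3 uint8, blue, green, red), "fx", "fy", "cx", "cy" (pixels), "pose" (4x4, takes a point from camera to world coordinates); the wrist camera has in their place "tool_from_camera" (4x4, takes a point from camera to tool coordinates, whose origin is the TCP and whose axes are the flange's). Camera axes: x right, y down, z forward; pixel columns grow to the right and rows downward; lengths in mm; the calibration is good to about 2 mm. The wrist camera is an equidistant fisheye: a pixel r from the principal point sees the ray r / f radians off the axis. A picture is of the moment at which its call begins: read the wrist's pose just before it. There is no depth.
- env.finish_job(): hands the job in; it is judged then, once.
The state is a dict: "time_s": time; "joint_pos": joint angles; "joint_vel": joint speeds; "joint_efforts": joint torques, N m; "eef_pos": TCP position; "ee_rot": TCP orientation; "ft_force": force on the tool from outside, world axes, zero at the start; "moment": the same for the moment, N m; "width": opening from 0.0 (shut) to 1.0 (fully open); "grasp_force": force on a finger pad.
Only numpy, scipy, OpenCV 4.12 (cv2) and the standard library are available. Lean on these libraries where they do the work, as an engineer would, in place of code of your own. Each camera call takes 0.05 s, during which the arm holds its last target. There are 200 camera calls.

## Working session

There is one attempt and no reset: what is moved stays moved. The work goes in short steps, Python scripts to look and compute and a shell command to move; the robot and the scene stay as the last step left them, time stands still between calls to the robot, and variables do not carry over. Pictures are saved under pics/ and viewed, at most 10 in all, crops included, and the job is handed in when it is done.

```bash
mkdir -p pics; ls; python3 - <<'E'
from workcell import env, optics
import cv2,numpy as np
s=env.sense(); print(s)
for n in("scene","top"):
    d=optics.get_image(n); cv2.imwrite(f"pics/{n}0.png",d["pixels"]); np.save(f"pics/{n}_pose.npy",d["pose"]); print(n,d["fx"],d["fy"],d["cx"],d["cy"],np.round(d["pose"],3).tolist())
E
```

```text
pics
{'time_s': 0.0, 'joint_pos': array([-1.44012444,  0.47781128,  0.02230789,  1.55644102, -0.01150765,
        1.10930791, -0.08310036]), 'joint_vel': array([ 0.00111912,  0.00059292, -0.00104111, -0.00105894,  0.00019945,
       -0.00157635, -0.00021387]), 'joint_efforts': array([-5.42826238e-04, -5.96449935e+01,  1.60802353e+00, -2.81188345e+01,
        1.25693937e-02,  9.38212004e-03, -2.08695823e-06]), 'eef_pos': array([159.49692588, 655.27649986, 230.32201285]), 'ee_rot': array([-3.74087082e-01, -3.11913503e+00,  2.88563017e-03]), 'ft_force': array([-0.0592222 , -0.19261926,  0.33647071]), 'moment': array([-0.00916539,  0.01492976,  0.00565544]), 'grasp_force': 0.0, 'width': 1.0004322924215772}
scene 451.1847841774177 451.1847841774177 273.46434923808596 205.43410322605388 [[0.548, 0.716, -0.432, 880.05], [0.836, -0.475, 0.274, -140.079], [-0.009, -0.511, -0.859, 736.538], [0.0, 0.0, 0.0, 1.0]]
top 446.5270320189703 446.5270320189703 276.50616672074966 209.77799595001278 [[0.001, -0.989, 0.15, 394.884], [-1.0, 0.002, 0.019, 69.556], [-0.02, -0.15, -0.988, 941.958], [0.0, 0.0, 0.0, 1.0]]
```

View pics/scene0.png

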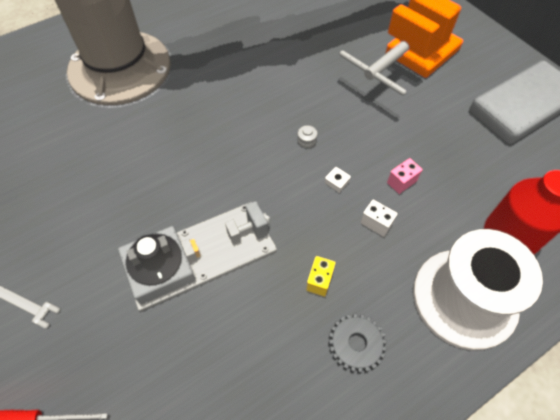

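View pics/top0.png

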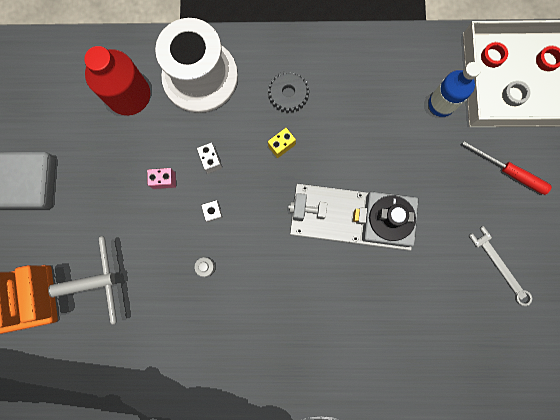

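Candidates for the valve block are the plain aluminium one at top (208,156) / scene (380,217), the pink one at top (161,178), the yellow one at top (282,141) and the low block with one bore at top (211,211). I choose (208,156) because it is uncoloured with 2+2 bores, and I'll check that in a close crop.

```bash
python3 - <<'E'
import cv2,numpy as np
t=cv2.imread("pics/top0.png");s=cv2.imread("pics/scene0.png")
c=np.zeros((600,800,3),np.uint8)
def put(im,x,y,w,h,k,X,Y):
    c[Y:Y+h*k,X:X+w*k]=cv2.resize(im[y:y+h,x:x+w],None,fx=k,fy=k,interpolation=cv2.INTER_CUBIC)
put(t,285,178,140,76,4,0,0)
put(t,190,138,38,38,6,562,0)
put(s,110,195,175,115,2,0,306) 
put(s,355,195,50,44,5,360,320)
cv2.imwrite("pics/crop1.png",c)
E
```

```text
(no output)
```

View pics/crop1.png

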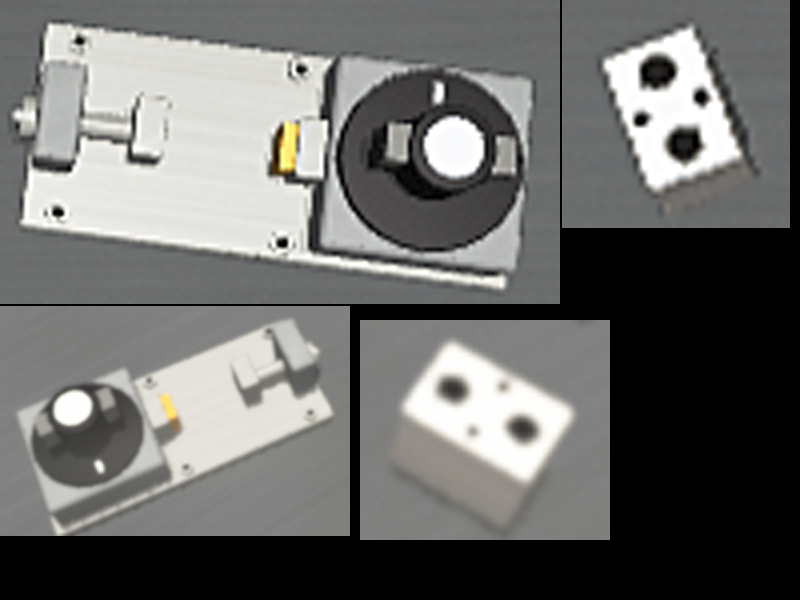

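The crop shows the uncoloured block with 2 large and 2 small bores at top (208,156), so that is the valve block. Next I fit its pose and the fixture's to corners in both views.

```bash
cat > fit.py <<'E'
import numpy as np
from scipy.optimize import least_squares
C={"top":(446.527,276.506,209.778,np.load("pics/top_pose.npy")),"scene":(451.185,273.464,205.434,np.load("pics/scene_pose.npy"))}
def proj(n,P):
    f,cx,cy,T=C[n]; p=(np.asarray(P)-T[:3,3])@T[:3,:3]
    return p[:,:2]/p[:,2:]*f+[cx,cy]
def world(q,P):
    c,s=np.cos(q[2]),np.sin(q[2]);P=np.asarray(P,float)
    return np.c_[q[0]+c*P[:,0]-s*P[:,1],q[1]+s*P[:,0]+c*P[:,1],P[:,2]]
def fit(obs,q0,names=("top","scene")):
    o=[(n,p,m) for n,p,m in obs if n in names]
    r=lambda q:np.concatenate([proj(n,world(q,[p]))[0]-m for n,p,m in o])
    s=least_squares(r,q0,loss="soft_l1"); return s.x,np.round(s.fun.reshape(-1,2),1)
def pix(n,uv,z):
    f,cx,cy,T=C[n]; d=T[:3,:3]@[(uv[0]-cx)/f,(uv[1]-cy)/f,1]; return T[:3,3]+d*(z-T[2,3])/d[2]
E
python3 - <<'E'
from fit import *
F=[("top",(55,114,12),(297,184.2)),("top",(-55,114,12),(290.5,234.7)),("top",(-55,-140,12),(411.2,250)),
("top",(50,-35,50),(369.5,191.75)),("top",(50,-135,50),(418.75,197.25)),("top",(-50,-135,50),(415,245.5)),("top",(-50,-35,50),(364.5,240.5)),("top",(0,-85,102),(398.75,215)),
("scene",(55,114,12),(276,249.5)),("scene",(-55,114,12),(256.5,202)),("scene",(55,-140,12),(139,308.5)),("scene",(-50,-135,50),(119,247)),("scene",(-50,-35,50),(174,227)),("scene",(50,-35,50),(195,283)),("scene",(50,-135,50),(137.5,299.5)),("scene",(0,-85,102),(146.5,246))]
B=[("top",p,m) for p,m in zip([(17,25,40),(17,-25,40),(-17,-25,40),(-17,25,40)],[(211.3,142.2),(220.2,163.8),(205,170),(196.8,148.3)])]
# guess which
print([np.round(pix("top",m,40)) for _,_,m in B])
B+=[("scene",p,m) for p,m in zip([(17,25,40),(17,-25,40),(-17,-25,40),(-17,25,40)],[(398,213),(389.4,227.4),(364,212.6),(373,199.4)])]
for ns in (("top",),("scene",),("top","scene")):
    q,r=fit(F,[500,0,0.0],ns);print("F",np.round(q,3),np.abs(r).max(),r.tolist())
pts=np.array([pix("scene",m,40)[:2] for _,_,m in B[4:]]);print(pts.round())
bt=np.array([pix("top",m,40)[:2] for _,_,m in B[:4]]);print("ctr",bt.mean(0),pts.mean(0))
for P in (bt,):print([np.linalg.norm(P[i]-P[(i+1)%4]).round(1) for i in range(4)],np.arctan2(*(P[0]-P[1])[::-1]))
for e in ((1,2),(0,3)): pass
P=pts;print([np.linalg.norm(P[i]-P[(i+1)%4]).round(1) for i in range(4)])
for u in [(327,202.2),(326.2,218)]: print("stop",pix("top",u,49))
E
```

```text
[array([676., 224.,  40.]), array([629., 205.,  40.]), array([616., 236.,  40.]), array([663., 254.,  40.])]
F [ 5.23139e+02 -6.02860e+01 -1.26000e-01] 0.9 [[-0.7, -0.3], [-0.5, 0.4], [0.8, 0.4], [0.0, -0.6], [0.3, -0.1], [0.1, 0.9], [0.2, -0.4], [-0.2, -0.1]]
F [ 5.27594e+02 -5.71550e+01 -1.41000e-01] 9.4 [[2.6, 0.8], [-3.1, 0.1], [0.3, 2.1], [-0.7, 0.2], [0.8, -2.3], [-0.3, -9.4], [-2.4, -0.5], [1.6, 0.6]]
F [ 5.25004e+02 -5.90720e+01 -1.32000e-01] 10.0 [[-1.1, -1.5], [-1.3, -0.9], [-0.0, -0.1], [-0.5, -1.4], [-0.2, -0.6], [-0.8, 0.3], [-0.6, -1.2], [-0.9, -0.8], [0.9, -0.4], [-5.2, -0.7], [-0.9, 2.0], [-2.4, 0.3], [-1.1, -2.6], [-1.8, -10.0], [-3.7, -0.6], [-0.1, 0.3]]
[[665. 257.]
 [679. 226.]
 [631. 208.]
 [619. 239.]]
ctr [645.96874252 229.81142753] [648.67854732 232.45262438]
[np.float64(50.6), np.float64(34.0), np.float64(50.2), np.float64(32.9)] 0.39866884646992795
[np.float64(34.5), np.float64(50.8), np.float64(33.4), np.float64(50.0)]
stop [546.07705363 -15.08867074  49.        ]
stop [513.82544588 -12.96232101  49.        ]
```

The corners fit the known sizes: 50x34 mm for the block, and under 1 px residual for the fixture in the top view. The block is at about (647,231) and the fixture at about (525,-59), yaw -0.13. I move over the block now.

```bash
python3 -m pendant '{"translation":[[-41,-21,0],[-41,-21,0],[-41,-21,0],[-41,-21,0],[-41,-21,0],[-41,-21,0],[-41,-21,0],[-41,-21,0],[-41,-21,0],[-41,-21,0],[-41,-21,0],[-41,-21,0]],"turn":[0,0,0,0,0,0,0,0,0,0,0,0],"gripper":[-1,-1,-1,-1,-1,-1,-1,-1,-1,-1,-1,-1]}' 30
python3 -m pendant '{"translation":[[-41,-21,0],[-41,-21,0],[0,0,0],[0,0,0],[0,0,0],[0,0,0],[0,0,0],[0,0,0]],"turn":[0,0,-0.126,-0.126,-0.126,-0.126,-0.126,0],"gripper":[-1,-1,-1,-1,-1,-1,-1,-1]}'
python3 - <<'E'
from workcell import env, optics
import cv2,numpy as np,pickle
s=env.sense();d=optics.get_image("wrist"); cv2.imwrite("pics/w1.png",d["pixels"]); pickle.dump((s,d),open("pics/w1.pkl","wb"))
print(d["fx"],d["cx"],d["cy"],np.round(d["tool_from_camera"],3).tolist())
from scipy.spatial.transform import Rotation as R
print(R.from_rotvec(s["ee_rot"]).as_matrix().round(3).tolist())
E
```

```text
time_s: 1.3
eef_pos: [579.0, 293.2, 231.0]
ee_rot: [-0.374, -3.119, 0.001]
ft_force: [0.2, 0.0, 0.3]
width: 1.0
grasp_force: 0.0
time_s: 2.1
eef_pos: [647.6, 234.1, 230.8]
ee_rot: [0.612, -3.08, -0.0]
ft_force: [0.3, -0.1, -0.5]
width: 0.997
grasp_force: 0.0
325.19226210127806 283.6231353349094 207.11989240878862 [[0.0, -0.964, -0.266, 66.645], [1.0, 0.0, -0.0, -0.24], [0.0, -0.266, 0.964, -141.685], [0.0, 0.0, 0.0, 1.0]]
[[-0.924, -0.382, -0.001], [-0.382, 0.924, -0.0], [0.001, 0.0, -1.0]]
```

View pics/w1.png

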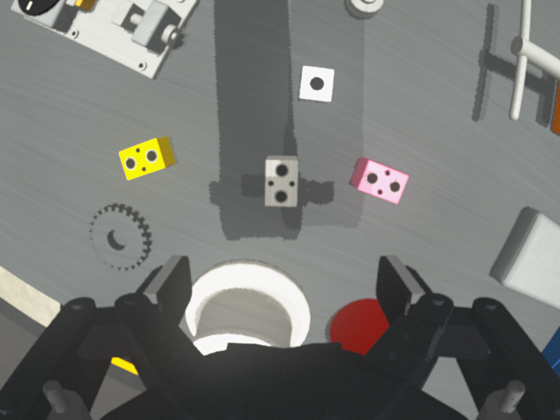

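The wrist view shows the valve block's top face spanning about (265,157) to (298,207), square to the fingers. The pink block is at (382,180) and the yellow at (147,158). I compute its position and its edges with the fisheye model.

```bash
cat >> fit.py <<'E'
from scipy.spatial.transform import Rotation as R
def wpix(s,d,uv,z):
    x,y=uv[0]-d["cx"],uv[1]-d["cy"]; r=np.hypot(x,y); th=r/d["fx"]
    v=np.array([x/r*np.sin(th),y/r*np.sin(th),np.cos(th)]); M=d["tool_from_camera"]; W=R.from_rotvec(s["ee_rot"]).as_matrix()
    o=W@M[:3,3]+s["eef_pos"]; v=W@M[:3,:3]@v; return o+v*(z-o[2])/v[2]
def wproj(s,d,P):
    M=d["tool_from_camera"]; W=R.from_rotvec(s["ee_rot"]).as_matrix()
    p=((np.asarray(P)-s["eef_pos"])@W-M[:3,3])@M[:3,:3]; r=np.hypot(p[:,0],p[:,1]); th=np.arctan2(r,p[:,2])
    return p[:,:2]/r[:,None]*(th*d["fx"])[:,None]+[d["cx"],d["cy"]]
E
python3 - <<'E'
from fit import *; import pickle,cv2
s,d=pickle.load(open("pics/w1.pkl","rb"))
g=d["pixels"]; print(g[185,255:306,1].tolist()); print(g[150:215,270,1].tolist())
P=np.array([wpix(s,d,u,40) for u in [(265,157),(297,156),(298,207),(265,207)]]);print(P.round(1),P.mean(0).round(1),[np.linalg.norm(P[i]-P[(i+1)%4]).round(1) for i in range(4)])
W=R.from_rotvec(s["ee_rot"]).as_matrix(); print("tool-frame ctr",((P.mean(0)-s["eef_pos"])@W).round(1))
c=cv2.resize(g[145:220,245:320],None,fx=8,fy=8,interpolation=cv2.INTER_CUBIC);cv2.imwrite("pics/w1c.png",c)
E
```

```text
[82, 83, 82, 80, 82, 82, 83, 82, 81, 101, 148, 171, 170, 146, 114, 93, 97, 124, 153, 170, 178, 175, 175, 177, 175, 174, 175, 174, 172, 173, 174, 173, 172, 167, 141, 100, 73, 76, 96, 134, 165, 161, 127, 91, 84, 83, 82, 84, 85, 84, 83]
[95, 95, 96, 95, 98, 113, 134, 140, 139, 159, 206, 222, 223, 221, 222, 222, 220, 221, 221, 222, 221, 220, 222, 221, 219, 211, 186, 173, 172, 169, 147, 87, 53, 52, 60, 93, 139, 168, 172, 173, 171, 173, 172, 172, 170, 172, 171, 171, 170, 171, 173, 174, 171, 172, 170, 150, 116, 96, 96, 96, 95, 96, 96, 96, 96]
[[628.7 205.3  40. ]
 [615.2 235.3  40. ]
 [664.8 257.4  40. ]
 [678.2 225.1  40. ]] [646.7 230.8  40. ] [np.float64(32.8), np.float64(54.2), np.float64(35.0), np.float64(53.2)]
tool-frame ctr [  1.9  -2.8 190.8]
```

View pics/w1c.png

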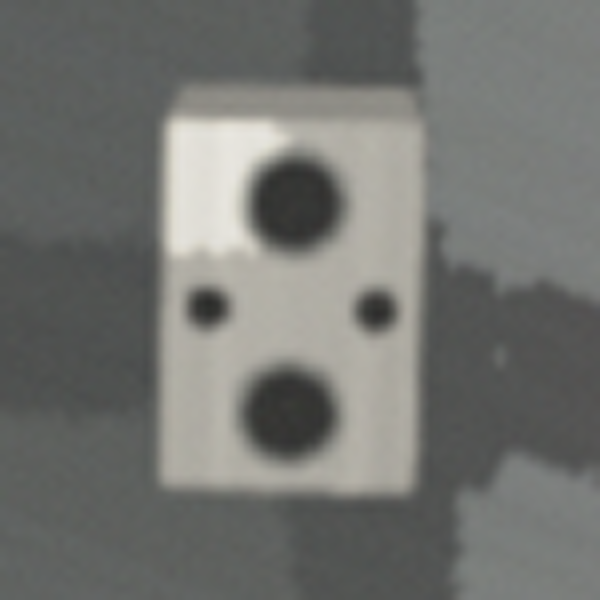

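```bash
python3 -m pendant '{"translation":[[1,-3,40],[0,0,45],[0,0,45],[0,0,45],[0,0,35],[0,0,10],[0,0,0],[0,0,0],[0,0,0],[0,0,0],[0,0,0],[0,0,0]],"turn":[0,0,0,0,0,0,0,0,0,0,0,0],"gripper":[-1,-1,-1,-1,-1,-1,-1,1,1,1,1,1]}' 26
python3 -m pendant '{"translation":[[0,0,0],[0,0,0],[0,0,0]],"turn":[0,0,0],"gripper":[1,1,1]}'
```

```text
time_s: 3.35
eef_pos: [649.1, 231.7, 13.1]
ee_rot: [-0.61, 3.079, 0.001]
ft_force: [-1.4, -0.1, 6.7]
width: 0.391
grasp_force: 26.6
time_s: 3.65
eef_pos: [649.1, 231.7, 13.1]
ee_rot: [-0.61, 3.079, 0.001]
ft_force: [-0.6, -0.2, 6.4]
width: 0.393
grasp_force: 26.6
```

```bash
python3 -m pendant '{"translation":[[0,0,-15],[0,0,-35],[0,0,-45],[0,0,-45],[27,-26,0],[27,-26,0],[27,-26,0],[27,-26,0],[27,-26,0],[27,-26,0],[27,-26,0],[28,-25,0]],"turn":[0,0,0,0,0,0,0,0,0,0,0,0],"gripper":[1,1,1,1,1,1,1,1,1,1,1,1]}'
python3 -m pendant '{"translation":[[0,0,0],[0,0,0],[0,0,0],[0,0,0],[0,0,0],[0,0,0],[0,0,0],[0,0,0],[0,0,0],[0,0,0],[0,0,0],[0,0,0]],"turn":[0.14,0.15,0.15,0.15,0.15,0.15,0.15,0.15,0.15,0.15,0.15,0.15],"gripper":[1,1,1,1,1,1,1,1,1,1,1,1]}'
python3 -m pendant '{"translation":[[0,0,0],[0,0,0],[0,0,0],[0,0,0]],"turn":[0.15,0.15,0,0],"gripper":[1,1,1,1]}'
python3 - <<'E'
from workcell import env, optics
import cv2,numpy as np,pickle
s=env.sense();d=optics.get_image("wrist"); cv2.imwrite("pics/w2.png",d["pixels"]); pickle.dump((s,d),open("pics/w2.pkl","wb"))
E
```

```text
time_s: 4.85
eef_pos: [525.6, -44.3, 152.3]
ee_rot: [-0.61, 3.081, -0.0]
ft_force: [0.5, -0.1, -1.4]
width: 0.396
grasp_force: 26.1
time_s: 6.05
eef_pos: [526.2, -42.6, 152.1]
ee_rot: [-2.03, -2.398, -0.002]
ft_force: [0.3, -0.7, -3.0]
width: 0.398
grasp_force: 26.1
time_s: 6.45
eef_pos: [526.3, -42.6, 151.7]
ee_rot: [-2.354, -2.08, -0.001]
ft_force: [0.4, 0.2, -0.5]
width: 0.395
grasp_force: 26.1
```

View pics/w2.png

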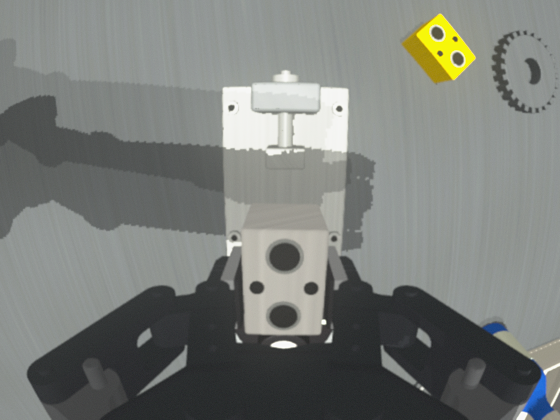

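The wrist view shows the held block in line with the fixture. The plate's far corners are near (222,88) and (349,88), the bracket is about (252–320, 82–113), and the stop's end is near (268–304, 145–168). I refine the corners and fit the fixture.

```bash
python3 - <<'E'
from fit import *; import pickle,cv2
s,d=pickle.load(open("pics/w2.pkl","rb"));g=cv2.cvtColor(d["pixels"],cv2.COLOR_BGR2GRAY)
c=cv2.cornerSubPix(g,np.float32([[222,88],[349,88]]).reshape(-1,1,2),(6,6),(-1,-1),(3,50,.01)).reshape(-1,2);print("corners",c.tolist())
P=np.array([wpix(s,d,u,12) for u in c]);print(P.round(1),np.linalg.norm(P[0]-P[1]))
q=np.array([525,-59.,-.13])
# edges of the plate (x=+-55) at row 130,180
print(g[130,215:235].tolist(),g[130,340:356].tolist(),g[185,218:236].tolist())
L=[((-55,114,12),c[0]),((55,114,12),c[1])]
r=lambda q:(wproj(s,d,world(q,[p for p,_ in L]))-np.array([m for _,m in L])).ravel()
f=least_squares(r,q);print("fixture",f.x.round(3),f.fun.round(1))
for q in (f.x,[525,-59,-.13]): print("seat",world(q,[(0,17,12)]).round(1),"pred corners+bracket+stopface 46/52/58",wproj(s,d,world(q,[(-55,114,12),(55,114,12),(-25,112,62),(-25,90,62),(25,90,62),(0,46,49),(0,52,49),(0,58,49),(-15,52,49),(15,52,49)])).round(1).tolist())
W=R.from_rotvec(s["ee_rot"]).as_matrix();print("tool x,y dirs",W[:,0].round(3),W[:,1].round(3))
print("block ctr in tool",[((wpix(s,d,u,s["eef_pos"][2]+27)-s["eef_pos"])@W).round(1).tolist() for u in [(246,229),(326,229),(323,335),(244,333)]])
for x in(272,285,300): print(x,g[138:175,x].tolist())
E
```

```text
corners [[222.19097900390625, 87.11065673828125], [347.6243591308594, 88.31929016113281]]
[[486.6  59.9  12. ]
 [593.6  45.7  12. ]] 107.94141232237735
[141, 141, 142, 143, 143, 145, 144, 164, 219, 243, 243, 242, 242, 242, 242, 242, 242, 241, 241, 241] [245, 244, 245, 244, 244, 243, 236, 209, 165, 156, 157, 158, 155, 156, 155, 156] [92, 92, 93, 92, 92, 104, 131, 140, 141, 142, 143, 143, 144, 144, 143, 142, 140, 142]
fixture [ 5.25066e+02 -6.01810e+01 -1.32000e-01] [-1.2 -0.   1.2  0. ]
seat [[527.3 -43.3  12. ]] pred corners+bracket+stopface 46/52/58 [[221.0, 87.1], [348.8, 88.3], [249.6, 82.0], [249.5, 112.6], [320.4, 113.3], [284.3, 171.1], [284.4, 163.3], [284.5, 155.4], [264.6, 163.1], [304.2, 163.5]]
seat [[527.2 -42.1  12. ]] pred corners+bracket+stopface 46/52/58 [[220.5, 86.0], [348.3, 86.8], [248.9, 80.5], [248.9, 111.1], [319.8, 111.6], [283.9, 169.6], [284.0, 161.7], [284.0, 153.9], [264.1, 161.7], [303.8, 161.9]]
tool x,y dirs [0.123 0.992 0.   ] [ 0.992 -0.123  0.   ]
block ctr in tool [[27.3, -13.3, -27.0], [27.3, 16.7, -27.0], [-22.4, 18.1, -27.0], [-21.3, -16.5, -27.0]]
272 [240, 239, 239, 240, 240, 238, 214, 151, 125, 136, 187, 232, 244, 245, 245, 245, 240, 193, 153, 151, 148, 149, 147, 146, 145, 145, 144, 145, 143, 141, 136, 139, 143, 146, 146, 145, 146]
285 [240, 240, 240, 240, 240, 239, 239, 240, 228, 184, 184, 215, 201, 165, 147, 149, 146, 147, 146, 147, 146, 147, 146, 147, 143, 145, 140, 143, 143, 142, 135, 137, 145, 146, 145, 145, 146]
300 [238, 238, 238, 237, 238, 238, 229, 189, 139, 132, 165, 222, 237, 209, 162, 152, 153, 152, 151, 150, 148, 149, 146, 147, 146, 146, 146, 145, 146, 143, 136, 136, 143, 147, 145, 145, 146]
```

```bash
python3 -m pendant '{"translation":[[-2,1,0],[0,0,30],[0,0,30],[0,0,30],[0,0,20],[0,0,10],[0,0,0],[0,0,0]],"turn":[0,0,0,0,0,0,0,0],"gripper":[1,1,1,1,1,1,1,1]}'
python3 - <<'E'
from workcell import env, optics
import cv2
for n in("scene","top"):
    d=optics.get_image(n)["pixels"]; cv2.imwrite(f"pics/{n}1.png",d)
import numpy as np
a=cv2.imread("pics/top1.png")[170:255,270:425];b=cv2.imread("pics/scene1.png")[180:315,110:300]
c=np.zeros((600,800,3),np.uint8);a=cv2.resize(a,None,fx=2.3,fy=2.3,interpolation=2);b=cv2.resize(b,None,fx=3,fy=3,interpolation=2)
c[:a.shape[0],:a.shape[1]]=a;c[195:600,:570]=b;cv2.imwrite("pics/c2.png",c)
E
```

```text
time_s: 7.3
eef_pos: [527.7, -45.2, 32.0]
ee_rot: [2.358, 2.074, 0.001]
ft_force: [0.8, -0.0, -2.0]
width: 0.393
grasp_force: 26.1
```

View pics/c2.png

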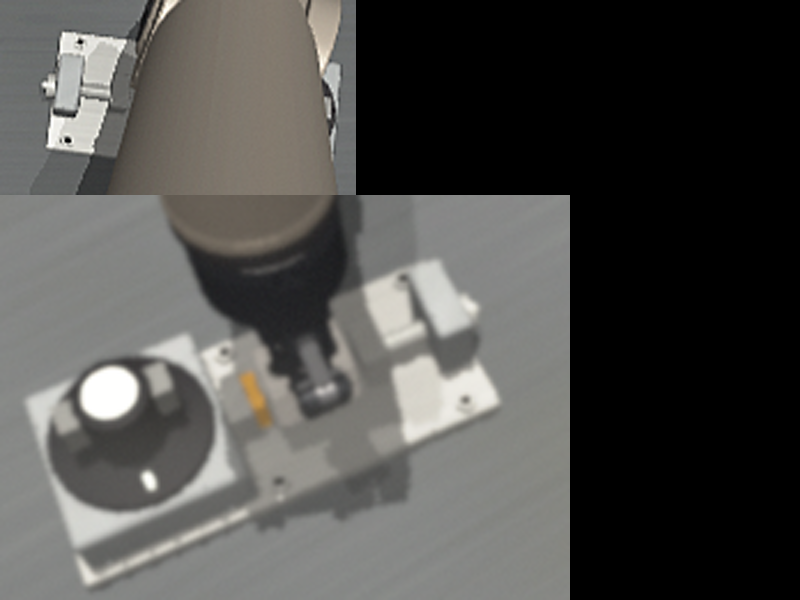

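The block hangs between the nose and the stop with no contact force, and its underside is about 7 mm above the plate. I lower it.

```bash
python3 -m pendant '{"translation":[[0,0,3],[0,0,2],[0,0,1],[0,0,1],[0,0,0]],"turn":[0,0,0,0,0],"gripper":[1,1,1,1,1]}'
```

```text
time_s: 7.9
eef_pos: [527.1, -44.7, 25.0]
ee_rot: [-2.358, -2.074, -0.001]
ft_force: [-3.6, 1.4, 7.4]
width: 0.397
grasp_force: 27.2
```

```bash
python3 -m pendant '{"translation":[[0,0,0],[0,0,0],[0,0,0],[0,0,-10],[0,0,-35],[0,0,-45],[0,0,-45],[0,0,-20],[0,0,0]],"turn":[0,0,0,0,0,0,0,0,0],"gripper":[-0.6,-0.6,-1,-1,-1,-1,-1,-1,-1]}'
python3 - <<'E'
from workcell import env, optics
import cv2,numpy as np,pickle
s=env.sense();d=optics.get_image("wrist"); pickle.dump((s,d),open("pics/w3.pkl","wb"));cv2.imwrite("pics/w3.png",d["pixels"])
E
```

```text
time_s: 8.8
eef_pos: [529.3, -45.2, 183.1]
ee_rot: [2.357, 2.072, 0.009]
ft_force: [0.7, 0.2, -0.4]
width: 0.998
grasp_force: 0.0
```

View pics/w3.png

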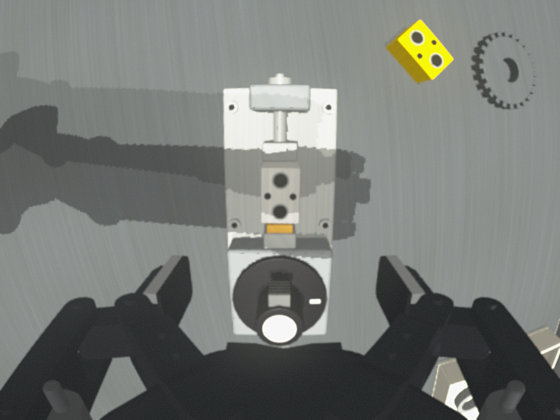

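The block stands on the plate in line, between the brass nose (280,229) and the stop (281,148). The knob's hub top is at (279,328). I locate the knob axis from it.

```bash
python3 - <<'E'
from fit import *; import pickle,cv2
s,d=pickle.load(open("pics/w3.pkl","rb"));g=cv2.cvtColor(d["pixels"],cv2.COLOR_BGR2GRAY)
m=(g>225).astype(np.uint8);m[:305]=0;m[350:]=0;m[:,:255]=0;m[:,304:]=0
n,l,st,ce=cv2.connectedComponentsWithStats(m);i=1+st[1:,4].argmax();print(st[i],ce[i])
x,y,w,h=st[i][:4];Q=[wpix(s,d,u,102) for u in ((x,y+h/2),(x+w,y+h/2),(x+w/2,y),(x+w/2,y+h),ce[i])];print(np.round(Q,1))
k=Q[4]
c=cv2.cornerSubPix(g,np.float32([[224,88],[336,88]]).reshape(-1,1,2),(5,5),(-1,-1),(3,50,.01)).reshape(-1,2);print(c)
L=[((-55,114,12),c[0]),((55,114,12),c[1]),((0,-85,102),ce[i])]
r=lambda q:(wproj(s,d,world(q,[p for p,_ in L]))-np.array([m for _,m in L])).ravel()
f=least_squares(r,[525,-59,-.13]);print("fixture",f.x.round(3),f.fun.round(1));kn=world(f.x,[(0,-85,86)])[0];print("knob",kn)
W=R.from_rotvec(s["ee_rot"]).as_matrix();print("hub ctr in tool",((k-s["eef_pos"])@W).round(1),"fit",((kn-s["eef_pos"])@W).round(1),"tool y ang",np.arctan2(W[1,1],W[0,1]))
E
```

```text
[263 315  33  27 707] [279.00990099 328.3125884 ]
[[ 500.8 -141.6  102. ]
 [ 528.2 -145.1  102. ]
 [ 516.4 -129.4  102. ]
 [ 512.5 -158.   102. ]
 [ 514.1 -143.   102. ]]
[[222.65938   88.921135]
 [336.2975    88.771034]]
fixture [ 5.2504e+02 -5.9811e+01 -1.3000e-01] [-0.8 -0.5  0.7 -0.4  0.   1. ]
knob [ 514.00057792 -144.09144823   86.        ]
hub ctr in tool [-99.1  -3.   80.9] fit [-100.2   -3.1   96.9] tool y ang -0.1283659102604828
```

```bash
python3 -m pendant '{"translation":[[-33,-1,0],[-33,-1,0],[-34,-1,0],[0,0,0],[0,0,0],[0,0,0],[0,0,0],[0,0,0],[0,0,0],[0,0,0],[0,0,0]],"turn":[0,0,0,-0.15,-0.15,-0.15,-0.15,-0.15,-0.15,-0.15,-0.15],"gripper":[-1,-1,-1,-1,-1,-1,-1,-1,-1,-1,-1]}' 45
python3 -m pendant '{"translation":[[0,0,0],[0,0,0],[0,0,0],[0,0,0],[0,0,0]],"turn":[-0.15,-0.15,-0.07,0,0],"gripper":[-1,-1,-1,-1,-1]}'
python3 - <<'E'
from fit import *; from workcell import env
s=env.sense();W=R.from_rotvec(s["ee_rot"]).as_matrix();k=np.array([514,-144,63])
print(s["eef_pos"],((k-s["eef_pos"])@W).round(1),"yang",np.arctan2(W[1,1],W[0,1]),s["joint_pos"].round(2),s["moment"])
E
```

```text
time_s: 9.95
eef_pos: [510.2, -143.6, 177.9]
ee_rot: [-0.766, -3.044, 0.001]
ft_force: [-0.7, -0.2, -0.4]
width: 1.004
grasp_force: 0.0
time_s: 10.45
eef_pos: [510.7, -143.7, 178.4]
ee_rot: [-0.206, -3.133, -0.0]
ft_force: [-0.2, -0.4, 0.5]
width: 1.002
grasp_force: 0.0
[ 510.67162621 -143.70651323  178.41540929] [-3.500e+00  1.000e-01  1.154e+02] yang 1.4396725891470847 [-0.08  0.31  0.28  1.97 -0.11  0.88  1.7 ] [ 0.00585285  0.00183675 -0.02734294]
```

```bash
python3 -m pendant '{"translation":[[-3.5,0,10],[0,0,30],[0,0,30],[0,0,25],[0,0,15],[0,0,5],[0,0,0]],"turn":[0,0,0,0,0,0,0],"gripper":[-1,-1,-1,-1,-1,-1,-1]}'
python3 -c "
from fit import *; from workcell import env
s=env.sense();W=R.from_rotvec(s['ee_rot']).as_matrix();k=np.array([514,-144,63])
print(((k-s['eef_pos'])@W).round(1),np.arctan2(W[1,1],W[0,1]),s['moment'])"
```

```text
time_s: 11.15
eef_pos: [514.3, -144.1, 63.3]
ee_rot: [-0.203, -3.133, 0.0]
ft_force: [-0.0, 0.6, -0.3]
width: 0.998
grasp_force: 0.0
[0.3 0.  0.3] 1.4415605511340763 [-0.00869013 -0.00360161  0.00974868]
```

Centred with no contact, so I close the gripper on the tabs.

```bash
python3 -m pendant '{"translation":[[0,0,0],[0,0,0],[0,0,0],[0,0,0],[0,0,0],[0,0,0],[0,0,0],[0,0,0]],"turn":[0,0,0,0,0,0,0,0],"gripper":[1,1,1,1,1,1,1,1]}' 45
cat > st.py <<'E'
from fit import *; from workcell import env
s=env.sense();W=R.from_rotvec(s['ee_rot']).as_matrix()
print("knob angle %.3f"%(1.4416-np.arctan2(W[1,1],W[0,1])),"Mz",s['moment'].round(3),"F",s['ft_force'].round(1),"w mm %.1f"%(85*s['width']),s['eef_pos'].round(1))
E
python3 st.py
```

```text
time_s: 11.95
eef_pos: [516.2, -144.0, 66.6]
ee_rot: [0.202, 3.132, 0.001]
ft_force: [-3.2, 1.7, 15.0]
width: 0.531
grasp_force: 44.6
knob angle -0.000 Mz [ 0.4    0.663 -0.059] F [-3.2  1.7 15. ] w mm 45.1 [ 516.2 -144.    66.6]
```

The tabs are home (45 mm across). I relieve the axial load and turn clockwise.

```bash
python3 -m pendant '{"translation":[[0,0,-2],[0,0,-1],[0,0,0],[0,0,0],[0,0,0],[0,0,0],[0,0,0],[0,0,0],[0,0,0]],"turn":[0,0,0.03,0.05,0.05,0.06,0.06,0.05,0],"gripper":[1,1,1,1,1,1,1,1,1]}'; python3 st.py
```

```text
time_s: 12.85
eef_pos: [515.8, -144.7, 67.2]
ee_rot: [0.67, 3.067, -0.002]
ft_force: [5.6, -1.6, -10.5]
width: 0.524
grasp_force: 50.4
knob angle 0.301 Mz [-0.431 -1.027 -0.02 ] F [  5.6  -1.6 -10.5] w mm 44.6 [ 515.8 -144.7   67.2]
```

```bash
python3 -m pendant '{"translation":[[0,0,1.5],[0,0,0],[0,0,0],[0,0,0],[0,0,0],[0,0,0]],"turn":[0.04,0.04,0.04,0.04,0.03,0],"gripper":[1,1,1,1,1,1]}'; python3 st.py
python3 -m pendant '{"translation":[[0,0,0],[0,0,0]],"turn":[0,0],"gripper":[1,1]}'; python3 st.py
```

```text
time_s: 13.45
eef_pos: [515.7, -145.2, 66.9]
ee_rot: [0.958, 2.989, -0.001]
ft_force: [-0.1, -2.1, 7.1]
width: 0.529
grasp_force: 53.2
knob angle 0.491 Mz [-0.545  0.1   -0.087] F [-0.1 -2.1  7.1] w mm 44.9 [ 515.7 -145.2   66.9]
time_s: 13.65
eef_pos: [515.7, -145.2, 66.9]
ee_rot: [0.957, 2.99, -0.0]
ft_force: [-0.7, -2.5, 6.7]
width: 0.526
grasp_force: 53.2
knob angle 0.491 Mz [-0.502  0.127  0.013] F [-0.7 -2.5  6.7] w mm 44.8 [ 515.7 -145.2   66.9]
```

```bash
python3 -m pendant '{"translation":[[0,0,0],[0,0,0]],"turn":[0.03,0],"gripper":[1,1]}'>/dev/null; python3 st.py
python3 -m pendant '{"translation":[[0,0,0],[0,0,0]],"turn":[0.03,0],"gripper":[1,1]}'>/dev/null; python3 st.py
python3 -m pendant '{"translation":[[0,0,0],[0,0,0]],"turn":[0.03,0],"gripper":[1,1]}'>/dev/null; python3 st.py
python3 -m pendant '{"translation":[[0,0,0],[0,0,0]],"turn":[0.03,0],"gripper":[1,1]}'>/dev/null; python3 st.py
python3 -m pendant '{"translation":[[0,0,0]],"turn":[0],"gripper":[1]}'>/dev/null; python3 st.py
```

```text
knob angle 0.521 Mz [-0.54   0.154  0.012] F [-0.8 -2.9  7.6] w mm 45.1 [ 515.7 -145.2   66.9]
knob angle 0.551 Mz [-0.576  0.157  0.064] F [-0.8 -2.6  6.1] w mm 44.6 [ 515.6 -145.3   66.9]
knob angle 0.581 Mz [-0.586  0.162  0.073] F [-1.2 -4.1  7.9] w mm 44.7 [ 515.5 -145.3   66.9]
knob angle 0.611 Mz [-0.63   0.238  0.088] F [-0.8 -3.1  7.9] w mm 44.6 [ 515.5 -145.4   66.9]
knob angle 0.611 Mz [-0.678  0.267  0.081] F [-1.2 -2.6  8.1] w mm 44.7 [ 515.5 -145.4   66.8]
```

```bash
python3 -m pendant '{"translation":[[0,0,0],[0,0,0]],"turn":[0.02,0],"gripper":[1,1]}'>/dev/null; python3 st.py
python3 -m pendant '{"translation":[[0,0,0],[0,0,0]],"turn":[0.02,0],"gripper":[1,1]}'>/dev/null; python3 st.py
python3 -m pendant '{"translation":[[0,0,0],[0,0,0]],"turn":[0.02,0],"gripper":[1,1]}'>/dev/null; python3 st.py
python3 -m pendant '{"translation":[[0,0,0]],"turn":[0],"gripper":[1]}'>/dev/null; python3 st.py
python3 - <<'E'
from workcell import env, optics
import cv2,numpy as np,pickle
s=env.sense();d=optics.get_image("wrist"); pickle.dump((s,d),open("pics/w4.pkl","wb"))
a=d["pixels"][60:360,180:420];b=optics.get_image("scene")["pixels"][180:315,110:300]
c=np.zeros((600,800,3),np.uint8);c[:450,:360]=cv2.resize(a,None,fx=1.5,fy=1.5,interpolation=2);b=cv2.resize(b,None,fx=2.3,fy=2.3,interpolation=2);c[:b.shape[0],360:360+b.shape[1]]=b
cv2.imwrite("pics/w4.png",c)
E
```

```text
knob angle 0.631 Mz [-0.641  0.228  0.102] F [-1.3 -2.6  7.3] w mm 44.5 [ 515.5 -145.5   66.9]
knob angle 0.651 Mz [-0.644  0.233  0.107] F [-0.9 -3.1  8.1] w mm 45.1 [ 515.4 -145.5   66.8]
knob angle 0.671 Mz [-0.746  0.224  0.188] F [-1.6 -2.7  7.1] w mm 44.8 [ 515.4 -145.6   66.9]
knob angle 0.670 Mz [-0.708  0.241  0.171] F [-0.1 -3.   7.5] w mm 45.2 [ 515.4 -145.5   66.9]
```

View pics/w4.png

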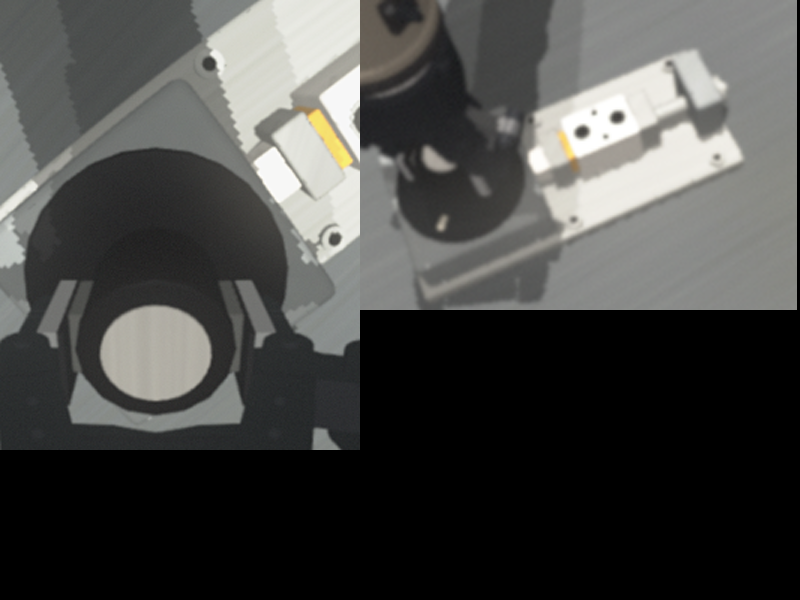

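The block is now held between the nose and the stop with a load of about 9 N, and the nearby notches are at 0.665, 0.760 and 0.855. I continue to just past 0.760.

```bash
for i in 1; do python3 -m pendant '{"translation":[[0,0,0],[0,0,0]],"turn":[0.03,0],"gripper":[1,1]}'>/dev/null; python3 st.py; done
python3 -m pendant '{"translation":[[0,0,0],[0,0,0]],"turn":[0.03,0],"gripper":[1,1]}'>/dev/null; python3 st.py
python3 -m pendant '{"translation":[[0,0,0],[0,0,0]],"turn":[0.03,0],"gripper":[1,1]}'>/dev/null; python3 st.py
python3 -m pendant '{"translation":[[0,0,0]],"turn":[0],"gripper":[1]}'>/dev/null; python3 st.py
python3 -m pendant '{"translation":[[0,0,0]],"turn":[0],"gripper":[1]}'>/dev/null; python3 st.py
```

```text
knob angle 0.701 Mz [-0.691  0.294  0.223] F [-1.4 -2.5  7.2] w mm 44.7 [ 515.3 -145.6   66.9]
knob angle 0.731 Mz [-0.76   0.359  0.247] F [-1.8 -2.9  6.7] w mm 44.6 [ 515.3 -145.6   66.9]
knob angle 0.761 Mz [-0.736  0.425  0.273] F [-1.  -4.5  8.6] w mm 45.0 [ 515.2 -145.7   66.9]
knob angle 0.760 Mz [-0.754  0.394  0.264] F [-2.2 -3.6  7.4] w mm 44.3 [ 515.2 -145.7   66.9]
knob angle 0.760 Mz [-0.794  0.355  0.299] F [-2.4 -3.1  8.3] w mm 44.6 [ 515.2 -145.7   66.9]
```

```bash
python3 -m pendant '{"translation":[[0,0,0],[0,0,0]],"turn":[0.03,0],"gripper":[1,1]}'>/dev/null; python3 st.py
python3 -m pendant '{"translation":[[0,0,0]],"turn":[0],"gripper":[1]}'>/dev/null; python3 st.py
python3 -m pendant '{"translation":[[0,0,0]],"turn":[0],"gripper":[1]}'>/dev/null; python3 st.py
```

```text
knob angle 0.791 Mz [-0.771  0.421  0.328] F [-3.1 -4.   8.9] w mm 45.0 [ 515.1 -145.7   66.9]
knob angle 0.790 Mz [-0.803  0.367  0.353] F [-1.9 -3.5  8.5] w mm 45.2 [ 515.2 -145.7   66.9]
knob angle 0.790 Mz [-0.739  0.42   0.319] F [-2.2 -3.6  7.4] w mm 44.9 [ 515.2 -145.7   66.9]
```

About 17.8 N by the moment, and both neighbouring notches are acceptable. I let go quickly, then rise.

```bash
python3 -m pendant '{"translation":[[0,0,0],[0,0,0],[0,0,0],[0,0,0],[0,0,0],[0,0,-20],[0,0,-40],[0,0,-40],[0,0,-20],[0,0,0]],"turn":[0,0,0,0,0,0,0,0,0,0],"gripper":[-1,-1,-1,-1,-1,-1,-1,-1,-1,-1]}'; python3 st.py
python3 - <<'E'
from workcell import env, optics
import cv2,numpy as np,pickle
s=env.sense();d=optics.get_image("wrist"); pickle.dump((s,d),open("pics/w5.pkl","wb"))
a=d["pixels"][60:360,140:460];b=optics.get_image("scene")["pixels"][180:315,110:300]
c=np.zeros((600,800,3),np.uint8);c[:450,:480]=cv2.resize(a,None,fx=1.5,fy=1.5,interpolation=2);b=cv2.resize(b,None,fx=1.6,fy=1.6,interpolation=2);c[:b.shape[0],485:485+b.shape[1]]=b
cv2.imwrite("pics/w5.png",c)
E
```

```text
time_s: 17.55
eef_pos: [516.9, -144.6, 189.0]
ee_rot: [1.391, 2.811, 0.004]
ft_force: [0.7, -0.6, -0.4]
width: 1.001
grasp_force: 0.0
knob angle 0.790 Mz [-0.008  0.036 -0.054] F [ 0.7 -0.6 -0.4] w mm 85.1 [ 516.9 -144.6  189. ]
```

View pics/w5.png

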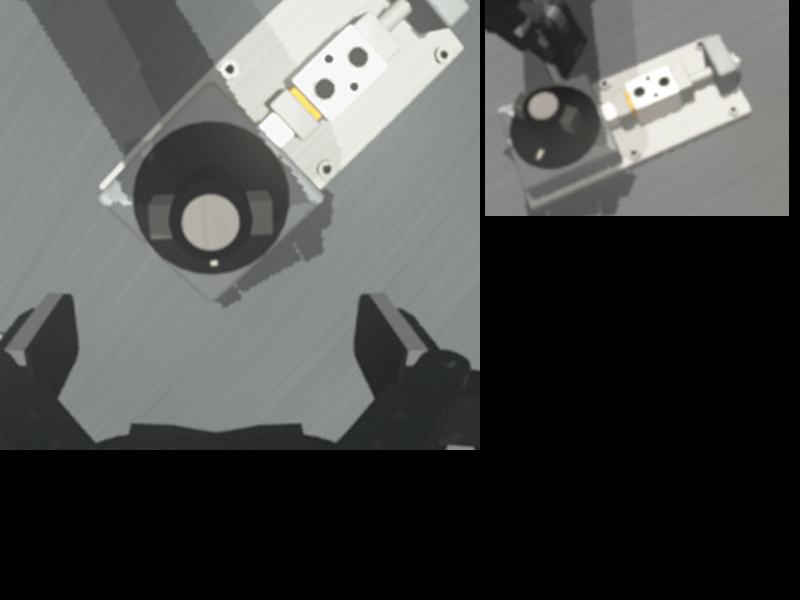

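The picture shows both tabs sprung out at (160,216) and (261,212). The line through them sits about 0.03 rad short of the tool, so the knob is in the 0.760 notch. The block is held between nose and stop and the gripper is clear.

```bash
python3 -c "
from workcell import env
print(env.finish_job())"
```

```text
the job is handed in; nothing more can be done
None
```

The valve block stands lengthwise in the fixture, clamped against the back stop at an estimated 15 to 17 N (from the wrist moment and the notch near 0.76 rad), both tabs are out, the gripper is clear, and the job was handed in at about 18 s.

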